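# Move a hanging serving board to the drying bars

## Robot

A 6-joint arm with a two-finger parallel gripper is mounted at the origin on the work surface. World frame = base frame: x ahead of the robot, y to its left, z up, the work surface at z = 0. Lengths are in m, angles in rad, forces in N, time in s.
With the tool pointing down it reaches from about 0.25 to 0.775 m from the base axis. Payload 8.9 kg.
Tool frame: the origin (TCP) lies between the finger pads; the fingertips stand 17 mm ahead of it and the grasp point (between the pads) lies 2 mm behind it; z points along the fingers, y is the line along which they close (so a half turn about z gives the same grasp; the last joint's range is limited). The gripper opens to 85 mm and grips with 20 to 120 N. Pads are 22 mm wide; open, the fingers measure 114 mm over their backs; the gripper's body (76 mm by 85 mm) begins 54 mm behind the grasp point. The pads swing forward as they close: fully open they stand 13 mm farther back than shut.
Start: joints at [0.994, 0.291, -0.153, 1.127, 0, 1.431], TCP at [0.223, 0.475, 0.248] pointing down, gripper open.
Joint ranges: [-2.52, 2.52], [-0.91, 1.74], [-1.3, 1.37], [-1.96, 2.02], [-1.52, 1.47], [-3.14, 3.14]. Speed limits (rad/s): [2.22, 2.22, 2.79, 3.14, 3.14, 3.14].

## Interface

Orientations are given as a unit quaternion [x, y, z, w].
In Python, from station import manip, viewer, workorder gives the robot as it stands.
- The arm moves only by the tool jog_arm, never from a script. Its argument "increments" is a list of rows, each a list of 7 numbers: the shift along the tool's x, y, z in units of 0.03 m (1.0 is 0.03 m), then the turn, a rotation vector about the tool's x, y, z in units of 0.15 rad (1.0 is 0.15 rad), then the opening, from -1 (shut) to 1 (fully open). In form: [[tx, ty, tz, ax, ay, az, jaw], ...]. A call has 1 to 12 rows; each row shifts and turns the commanded pose from where the row before left it, along the tool's axes as they then stand; what a row does not reach is not made up. A row lasts 1/8 s, in which the tool goes at most 62.5 mm and 10.7 degrees, less where a joint would pass 70% of its speed; a pose out of reach is approached as far as the arm can. A call with a number of a shift or a turn outside -1 to 1 is refused whole. A call with a gripper value outside its range is refused whole. The fingers move at their own pace and stop on an object; "newtons" is the grip in N (left out, the last holds). Time passes only in rows, so rows that do not move let the fingers close. It gives the time, the measured TCP pose, the force, the opening and the grip force at its end, in the units of the state.
- manip.observe(): the state, without advancing time (a new reading comes with each control period).
- viewer.snapshot(name): name is "scene" or "top" or "wrist"; returns the picture (420x560x3 uint8, red, green, blue); there is no depth.
- viewer.get_calibration(name): a dict with "fx", "fy", "cx", "cy" (pixels), "origin" and "orientation" of the camera in the world; the wrist camera has in their place "hand_eye" (4x4, takes a point from camera to tool coordinates, whose origin is the TCP and whose axes are the flange's). Camera axes: x right, y down, z forward; pixel columns grow to the right and rows downward; lengths in m; the calibration is good to about 2 mm. A picture is of the moment at which its call begins: read the wrist's pose just before it. get_calibration takes no time and is no camera call.
- workorder.job_done(): hands the job in; it is judged then, once.
The state is a dict: "time_s": time; "joint_pos": joint angles; "dq": joint speeds; "joint_efforts": joint torques, N m; "position": TCP position; "tcp_rot": TCP orientation; "wrist_force": force on the tool from outside, world axes, zero at the start; "moment": the same for the moment, N m; "gripper_width": finger opening in m; "grip_force": force on a finger pad.
Only numpy, scipy, OpenCV 4.12 (cv2) and the standard library are available. Lean on these libraries where they do the work, as an engineer would, in place of code of your own. Each camera call takes 0.05 s, during which the arm holds its last target. There are 200 camera calls.

## Task

Lift the longer of the two wooden serving boards up and off its peg and lean it on the narrow sloped easel, back flat on the slope, hole end up and lower end on the lip, and let go of it so that you can take it again across its face. Then pick it up from the easel and lay it, without dropping it, flat, square and centred across the two narrow raised bars of the drying rack. Leave the shorter board hanging and the other things on the bench where they are.

Things in the scene. Friction and masses are not known exactly. Their poses are not given: they have to be found in the camera images.
- board: the longer brown wooden board, 180 x 60 x 18 mm, about 0.11 kg, with a 28 mm square hole through its thickness near one end. Origin: hole centre, mid thickness, 25 mm from the hole end, 155 mm from the lower end. z along its length to the hole end, y across its width, x through its thickness. At the start it hangs upright facing the robot, the hole's top edge on a peg
- board_mid (a point): middle of the longer board (mid length, width and thickness), 65 mm below the hole centre along its z; axes as the board's
- board_low (a point): middle of the lower end face of the longer board, 155 mm below the hole centre; axes as the board's
- short: the shorter board, same wood, width, thickness and hole, but only 120 mm long (lower end 95 mm below the hole centre, which is its origin); hangs on the other peg and must stay there
- pegs: fixed peg stand; origin on the bench at its base's centre (100 x 360 x 14 mm). Posts 24 mm square at y = -165 and 165 mm, 264 mm tall; crossbar x -12 to 12, z 225 to 255 mm. Two level round pegs, 12 mm diameter, stick out along -x at y = -80 and 80, z = 240 mm, ending at x = -80 mm in a ball of 18 mm diameter; a board hangs near x = -50 mm
- easel: fixed wooden easel; origin on the bench at the centre of its base (160 x 110 x 14 mm). Its face is a slat only 36 mm wide, sloped 45 degrees, 120 mm long, rising towards +x from (-55, 0, 50) mm to (30, 0, 135) mm, facing -x and up; at its foot a lip 36 mm wide stands 22 mm out of the face
- easel_seat (a point): point 9 mm out from the foot of the easel's face, at the lip: where the middle of the lower end of a leaning board comes to lie; axes as the easel's (level)
- rack: fixed drying rack; origin on the bench at the centre of its base (150 x 140 x 12 mm). Two aluminium bars with round 10 mm wide tops run along y (140 mm long) at x = -50 and 50 mm, tops at z = 65 mm
- rack_top (a point): point at the level of the bar tops, midway between the two bars and midway along them; axes as the rack's. A board lying right has its middle 9 mm above this point and its length along the rack's x, either way round
- sander_block: bystander: wooden sanding block 110 x 65 x 42 mm, origin at its underside
- glue: bystander: glue bottle, 60 mm diameter, 150 mm tall, origin at its underside
- oil_can: bystander: oil can, 84 mm diameter, 110 mm tall, origin at its underside
- hammer: bystander: hammer lying on the bench
- brush: bystander: brush lying on the bench
- offcut: bystander: wooden offcut 110 x 60 x 38 mm, origin at its underside
- offcut2: bystander: wooden offcut 90 x 45 x 30 mm, origin at its underside

How it is judged:
On the way, in this order (a step that is already met when the one before it is completed fails the run):
1. the longer board is off its peg (distance of board from where it was at the start of the episode above 0.1 m), for 0.1 s.
2. the longer board leans on the easel, hole end up: lower end within 20 mm of the seat point, length within 8 degrees of the 45 degree slope, square within 14 degrees, at rest and let go (distance between board_low and easel_seat below 0.02 m and angle between board's own z axis and vertical between 0.645 and 0.925 rad and angle between the y axis of board and the y axis of easel, either way round below 0.25 rad and contact force between board and easel above 0.2 N and contact force between board and the arm below 0.05 N and contact force between board and the fingers below 0.05 N and linear speed of board below 0.02 m/s), for 0.2 s.
3. the longer board is taken up from the easel again (distance between board_low and easel_seat above 0.08 m and contact force between board and easel below 0.05 N and contact force between board and the fingers above 0.5 N), for 0.1 s.
At the end, for the whole second after the job is handed in: The longer board lies at rest on both bars: its middle within 20 mm of the rack's middle in plan and 5 to 13 mm above the bar tops, its length within 0.17 rad of the rack's x (either way round), flat within 0.07 rad; the shorter board hangs within 20 mm of its start (horizontal distance between board_mid and rack_top below 0.02 m and z of board_mid in the frame of rack_top between 0.005 and 0.013 m and angle between the z axis of board and the x axis of rack, either way round below 0.17 rad and angle between the x axis of board and the z axis of rack, either way round below 0.07 rad and contact force between board and rack above 0.3 N and linear speed of board below 0.02 m/s and distance of short from where it was at the start of the episode below 0.02 m); the robot touches nothing.
It fails at once if the shorter board is moved more than 30 mm (distance of short from where it was at the start of the episode above 0.03 m).
It fails at once if a bystander on the bench is moved more than 30 mm (distance of any of sander_block, glue, oil_can, hammer, brush, offcut, offcut2 from where it was at the start of the episode above 0.03 m).
It fails at once if the longer board falls or is slammed onto the rack (faster than 0.6 m/s within 50 mm of the bars) (linear speed of board above 0.6 m/s and horizontal distance between board_mid and rack_top below 0.06 m and z of board_mid in the frame of rack_top below 0.05 m).
It also fails if it takes over 54 s, if anything falls off the work surface, if the arm or the gripper's body presses on something with over 40 N, if the wrist force passes 120 N, or if a joint passes its speed limit or range.

## Working session

There is one attempt and no reset: what is moved stays moved. The work goes in short steps, Python scripts to look and compute and a tool call to move; the robot and the scene stay as the last step left them, time stands still between calls to the robot, and variables do not carry over. Pictures are saved under pics/ and viewed, at most 10 in all, crops included, and the job is handed in when it is done.

Besides the shell and the picture viewer there is one more tool, called after "Emit:" in YAML: its name, and indented under it one key for each argument. jog_arm: Moves the arm, as the interface text tells. Its arguments: {"type":"object","properties":{"increments":{"type":"array"},"newtons":{"type":"number"}},"required":["increments"]}

```bash
mkdir -p pics; ls
python3 - <<'E'
from station import manip, viewer
import cv2,json
s=manip.observe(); print({k:s[k] for k in ("time_s","position","tcp_rot","gripper_width","wrist_force")})
for n in ("scene","top"):
    cv2.imwrite(f"pics/{n}0.png",cv2.resize(viewer.snapshot(n)[:,:,::-1],(800,600),interpolation=cv2.INTER_CUBIC)); print(n,viewer.get_calibration(n))
print(viewer.get_calibration("wrist"))
E
```

```text
pics
{'time_s': 0.0, 'position': array([0.22231261, 0.47511911, 0.24771665]), 'tcp_rot': array([ 2.17141880e-01,  9.76139815e-01, -6.35949811e-04, -2.45121053e-04]), 'gripper_width': 0.08547387273359387, 'wrist_force': array([-0.40728492, -1.36536656, -0.24267656])}
scene {'fx': 504.47017374279017, 'fy': 504.47017374279017, 'cx': 279.4493681225643, 'cy': 213.14918631688266, 'origin': array([ 1.58451173, -0.02956884,  1.21580528]), 'orientation': array([ 0.68468983,  0.62490461, -0.25376276, -0.27622187])}
top {'fx': 463.50113602436136, 'fy': 463.50113602436136, 'cx': 283.10716319500426, 'cy': 211.80068095641226, 'origin': array([0.4940057 , 0.05223555, 1.54217978]), 'orientation': array([ 0.71059005, -0.70288541,  0.02079856, -0.02411018])}
{'fx': 361.7138054947634, 'fy': 361.7138054947634, 'cx': 277.05642771123865, 'cy': 204.56664641892118, 'hand_eye': array([[ 5.49304963e-04, -9.58022149e-01, -2.86693671e-01,
         7.25289768e-02],
       [ 9.99999363e-01,  2.43689063e-04,  1.10168143e-03,
        -3.39149532e-04],
       [-9.85571102e-04, -2.86694093e-01,  9.58021673e-01,
        -1.25893414e-01],
       [ 0.00000000e+00,  0.00000000e+00,  0.00000000e+00,
         1.00000000e+00]])}
```

View pics/scene0.png

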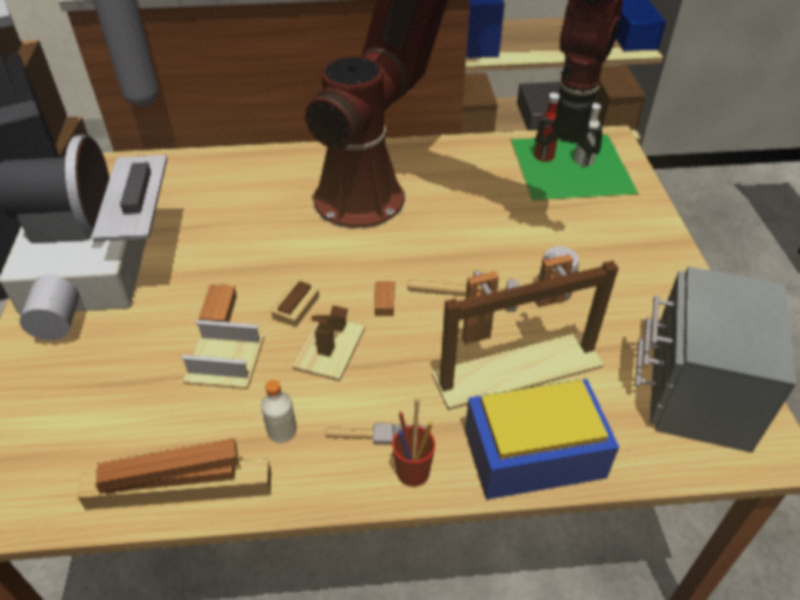

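View pics/top0.png

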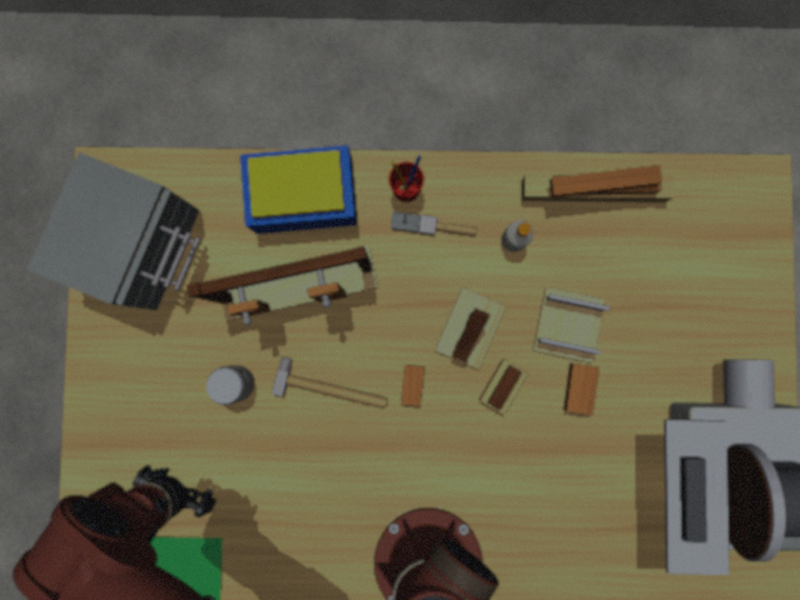

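The longer board hangs on the peg at top (323,290), which is scene (480,305). The easel is near top (470,328) and the rack near (572,325). I'll enlarge these areas to fit their poses.

Run:
```python
from station import viewer
import cv2,numpy as np
def avg(n,k=4): return np.mean([viewer.snapshot(n).astype(float) for _ in range(k)],0)
t=avg("top"); s=avg("scene"); np.savez("imgs.npz",t=t,s=s)
def crop(im,x0,y0,w,h,k): 
    c=np.clip(im[y0:y0+h,x0:x0+w]*1.5,0,255).astype(np.uint8)[:,:,::-1]
    c=cv2.resize(c,(w*k,h*k),interpolation=cv2.INTER_CUBIC)
    for i in range(0,w,10): cv2.line(c,(i*k,0),(i*k,6 if i%50 else 14),(255,255,0),1)
    for i in range(0,h,10): cv2.line(c,(0,i*k),(6 if i%50 else 14,i*k),(255,255,0),1)
    return c
a=crop(t,125,170,150,70,4); b=crop(t,300,195,150,75,4)
cv2.imwrite("pics/topc.png",np.vstack([a,b]))
a=crop(s,290,170,150,115,5); cv2.imwrite("pics/scp.png",a)
a=crop(s,120,205,150,75,5); cv2.imwrite("pics/sce.png",a)
```

```text
(no output)
```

View pics/topc.png

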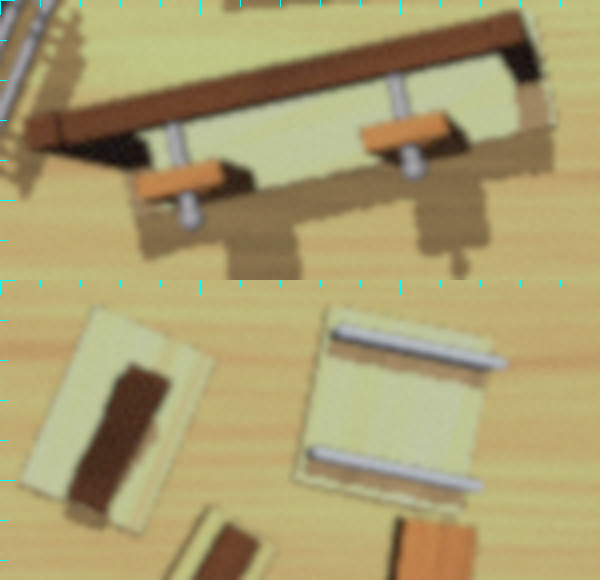

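View pics/scp.png

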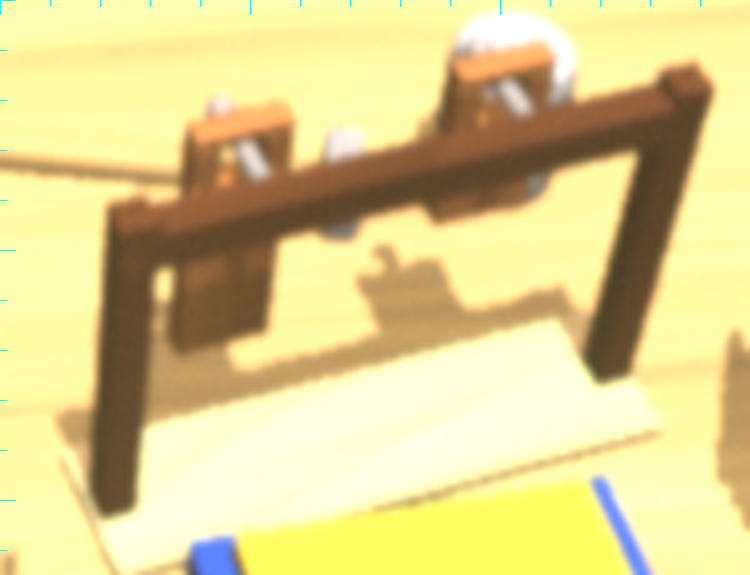

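View pics/sce.png

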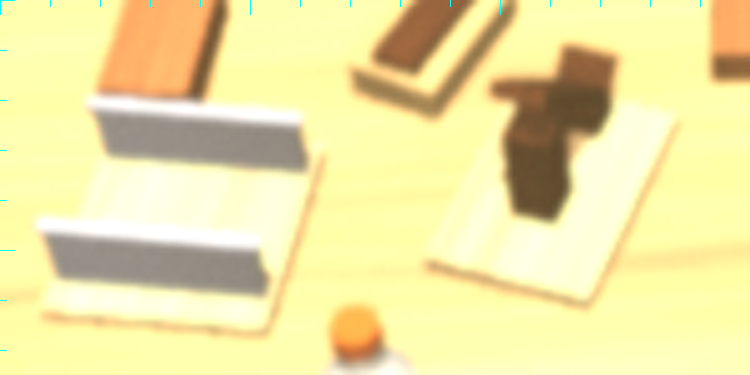

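Top view, second enlargement: I read the easel base corners at (95,28), (215,82), (140,253) and (20,205), with the rack bars to the right of it. The scene crops show the pegs, the long board's lower end at (172,352) and (267,328), and the base corners. Next I'll fit the poses from these points.

```bash
cat > h.py <<'E'
import numpy as np
from station import manip, viewer
from scipy.spatial.transform import Rotation as R
from scipy.optimize import least_squares
C={n:viewer.get_calibration(n) for n in ("top","scene")}
def proj(n,P):
    c=C[n]; p=R.from_quat(c["orientation"]).inv().apply(np.atleast_2d(P)-c["origin"])
    return np.c_[c["fx"]*p[:,0]/p[:,2]+c["cx"], c["fy"]*p[:,1]/p[:,2]+c["cy"]]
def fit(name,obs,x0):
    # obs: (cam, local xyz mm, px, py)
    L=np.array([o[1] for o in obs])/1e3; uv=np.array([o[2:] for o in obs],float)
    def res(v):
        W=R.from_euler('z',v[2]).apply(L)+[v[0],v[1],0]
        return (np.array([proj(o[0],w)[0] for o,w in zip(obs,W)])-uv)
    s=least_squares(lambda v:res(v).ravel(),x0,loss='soft_l1')
    print(name,s.x.round(4)); print(res(s.x).round(1).tolist()); return s.x
def plan(target_p, zdir, ydir):
    """rows-increments from the present pose to target (tool axes), total"""
    s=manip.observe(); Rt=R.from_quat(s["tcp_rot"])
    z=np.array(zdir,float); z/=np.linalg.norm(z); y=np.array(ydir,float); y-=z*(y@z); y/=np.linalg.norm(y)
    best=None
    for sg in (1,-1):
        T=R.from_matrix(np.c_[np.cross(sg*y,z),sg*y,z]); rv=(Rt.inv()*T).as_rotvec()
        if best is None or np.linalg.norm(rv)<np.linalg.norm(best): best=rv
    d=np.array(target_p)-s["position"]
    print("world d mm",(d*1e3).round(1),"tool shift units",(Rt.inv().apply(d)/.03).round(2),"turn units",(best/.15).round(2))
E
python3 - <<'E'
from h import *
T=lambda l,x,y,ox,oy:("top",l,ox+x/4,oy+y/4)
S=lambda l,x,y,ox,oy:("scene",l,ox+x/5,oy+y/5)
a=(125,170);b=(300,195);p=(290,170);e=(120,205)
fit("pegs",[T((12,-177,264),519,9,*a),T((-12,-177,264),527,40,*a),T((12,177,264),22,118,*a),T((-12,177,264),28,150,*a),
 T((-50,-180,14),553,127,*a),T((-50,180,14),140,202,*a),S((50,180,14),660,430,*p),S((50,-180,14),120,572,*p),
 S((12,177,264),712,90,*p),S((-12,177,264),700,65,*p),S((-12,-177,264),108,205,*p)],[.65,.25,.2])
fit("easel",[T((80,55,14),95,28,*b),T((80,-55,14),215,82,*b),T((-80,-55,14),140,253,*b),T((-80,55,14),20,205,*b),
 T((30,18,135),130,83,*b),T((30,-18,135),170,102,*b),
 S((80,-55,14),427,262,*e),S((80,55,14),588,299,*e),S((-80,55,14),678,120,*e)],[.53,-.1,-.3])
fit("rack",[T((75,70,12),330,25,*b),T((75,-70,12),495,62,*b),T((-75,-70,12),462,235,*b),T((-75,70,12),293,200,*b),
 T((50,70,65),335,52,*b),T((50,-70,65),505,83,*b),T((-50,70,65),312,173,*b),T((-50,-70,65),480,207,*b),
 S((75,-70,12),42,316,*e),S((75,70,12),267,331,*e),S((-75,70,12),323,153,*e),S((50,-70,65),40,225,*e),S((50,70,65),262,243,*e),S((-50,-70,65),90,103,*e),S((-50,70,65),300,118,*e)],[.53,-.33,-.2])
# board: fit x,y,yaw with height fixed (hole centre z 232): local origin at hole centre
H=232
fit("board",[T((9,30,25+H),362,130,*a),T((9,-30,25+H),445,114,*a),T((-9,-30,25+H),451,131,*a),T((-9,30,25+H),368,152,*a),
 S((9,-30,H-155),172,352,*p),S((9,30,H-155),267,328,*p),S((9,-30,25+H),190,142,*p),S((9,30,25+H),295,125,*p),S((-9,-30,25+H),187,122,*p),S((-9,30,25+H),290,101,*p)],[.6,.2,.2])
E
```

```text
pegs [0.6356 0.3082 0.2221]
[[0.2, -0.6], [-0.0, 0.0], [-0.5, -1.2], [-0.3, -0.8], [1.3, -0.8], [-2.0, 3.3], [1.0, -0.9], [-1.1, 0.3], [1.1, -0.5], [-0.8, -1.1], [-1.6, -1.0]]
easel [ 0.5356 -0.0928 -0.3943]
[[-0.4, -1.6], [0.3, -2.1], [0.3, -0.1], [-0.6, -1.3], [-1.1, 0.9], [-0.1, 0.9], [-1.5, -1.0], [-0.0, 0.1], [-0.5, -1.5]]
rack [ 0.5454 -0.3199 -0.1935]
[[-0.9, -0.8], [-0.5, -1.5], [-0.7, -0.1], [-0.3, -0.1], [-0.2, -1.4], [0.5, -0.2], [-0.4, -0.9], [0.9, -0.4], [-0.7, -1.5], [-0.3, -0.7], [0.2, -2.3], [-1.6, -1.0], [0.1, -0.9], [-1.6, -1.1], [0.6, -0.8]]
board [0.6001 0.2175 0.213 ]
[[-0.5, -1.0], [-0.1, -1.4], [-0.4, 0.7], [-0.8, -0.2], [-0.0, 0.9], [-0.3, 1.1], [0.5, -0.4], [-0.1, -1.6], [-1.3, -0.8], [-1.7, -1.1]]
```

The fits agree: the board comes out at (-55, -81) mm in the peg frame, against the expected (-50, -80). Next I'll work out the approach.

Run:
```python
from h import *
s=manip.observe(); print(s["time_s"],R.from_quat(s["tcp_rot"]).as_matrix().round(3).tolist())
plan([.47,.19,.26],[np.cos(.213),np.sin(.213),0],[-np.sin(.213),np.cos(.213),0])
```

```text
0.5 [[-0.906, 0.424, -0.0], [0.424, 0.906, -0.0], [0.0, -0.0, -1.0]]
world d mm [ 247.4 -285.5   11.7] tool shift units [-11.5   -5.12  -0.39] turn units [ -3.4  -10.07  -3.4 ]
```

Emit:
jog_arm:
  increments:
    - [-0.96, -0.43, -0.03, 0, 0, 0, 1]
    - [-0.96, -0.43, -0.03, 0, 0, 0, 1]
    - [-0.96, -0.43, -0.03, 0, 0, 0, 1]
    - [-0.96, -0.43, -0.03, 0, 0, 0, 1]
    - [-0.96, -0.43, -0.03, 0, 0, 0, 1]
    - [-0.96, -0.43, -0.03, 0, 0, 0, 1]
    - [-0.96, -0.43, -0.03, 0, 0, 0, 1]
    - [-0.96, -0.43, -0.03, 0, 0, 0, 1]
    - [-0.96, -0.43, -0.03, 0, 0, 0, 1]
    - [-0.96, -0.43, -0.03, 0, 0, 0, 1]
    - [-0.96, -0.43, -0.03, 0, 0, 0, 1]
    - [-0.96, -0.43, -0.03, 0, 0, 0, 1]

```text
time_s: 2.0
position: [0.4706, 0.1879, 0.2592]
tcp_rot: [0.217, 0.976, 0.0, 0.0]
wrist_force: [-0.5, 0.4, -0.5]
gripper_width: 0.0854
grip_force: 0.0
```

Emit:
jog_arm:
  increments:
    - [0, 0, 0, -0.31, -0.92, -0.31, 1]
    - [0, 0, 0, -0.31, -0.92, -0.31, 1]
    - [0, 0, 0, -0.31, -0.92, -0.31, 1]
    - [0, 0, 0, -0.31, -0.92, -0.31, 1]
    - [0, 0, 0, -0.31, -0.92, -0.31, 1]
    - [0, 0, 0, -0.31, -0.92, -0.31, 1]
    - [0, 0, 0, -0.31, -0.92, -0.31, 1]
    - [0, 0, 0, -0.31, -0.92, -0.31, 1]
    - [0, 0, 0, -0.31, -0.92, -0.31, 1]
    - [0, 0, 0, -0.31, -0.92, -0.31, 1]
    - [0, 0, 0, -0.31, -0.92, -0.31, 1]
    - [0, 0, 0, 0, 0, 0, 1]

```text
time_s: 3.5
position: [0.5447, 0.259, 0.3216]
tcp_rot: [-0.051, 0.764, 0.049, 0.642]
wrist_force: [-0.9, -0.4, -0.9]
gripper_width: 0.0855
grip_force: 0.0
```

Run:
```python
from h import *
s=manip.observe(); print(s["time_s"],s["position"].round(4),s["joint_pos"].round(2),R.from_quat(s["tcp_rot"]).as_matrix().round(3).tolist())
d=np.array([np.cos(.213),np.sin(.213),0]); m=np.array([.6001,.2175,.167])
plan(m-.11*d,d,[-d[1],d[0],0])
```

```text
3.5 [0.5447 0.259  0.3216] [ 0.5   0.31 -1.3  -1.42 -0.35  0.07] [[-0.171, -0.14, 0.975], [-0.015, 0.99, 0.139], [-0.985, 0.009, -0.172]]
world d mm [ -52.2  -64.8 -154.6] tool shift units [ 5.41 -1.94 -1.11] turn units [-0.48 -1.15 -0.1 ]
```

Joint 3 hit its range at level pitch. I'll use a 45° downward pitch and grasp the lower part of the board. First I turn back.

Emit:
jog_arm:
  increments:
    - [0, 0, 0, 0, 1, 0, 1]
    - [0, 0, 0, 0, 1, 0, 1]
    - [0, 0, 0, 0, 1, 0, 1]
    - [0, 0, 0, 0, 1, 0, 1]
    - [0, 0, 0, 0, 0, 0, 1]

```text
time_s: 4.12
position: [0.5541, 0.263, 0.3207]
tcp_rot: [-0.059, 0.871, 0.039, 0.486]
wrist_force: [0.1, 0.1, 0.8]
gripper_width: 0.0852
grip_force: 0.0
```

```bash
cat >> h.py <<'E'
Y=.213; d=np.array([np.cos(Y),np.sin(Y),0]); yb=np.array([-d[1],d[0],0]); Z=np.array([0,0,1.])
def st():
    s=manip.observe(); print(round(s["time_s"],2),s["position"].round(4),"q",s["joint_pos"].round(2),"z",R.from_quat(s["tcp_rot"]).as_matrix()[:,2].round(3),"F",s["wrist_force"].round(1),"w",round(s["gripper_width"],4),round(s["grip_force"],1))
E
python3 - <<'E'
from h import *
st()
g=np.array([.6001,.2175,.132]); t=(d-Z)/2**.5
plan(g-.1*t,t,yb); plan(g+.004*t,t,yb)
E
```

```text
4.12 [0.5541 0.263  0.3207] q [ 0.45 -0.05 -0.94 -0.31 -0.26  0.17] z [ 0.842  0.126 -0.524] F [0.1 0.1 0.8] w 0.0852 0.0
world d mm [ -23.1  -60.5 -118. ] tool shift units [ 3.88 -1.93  1.16] turn units [-0.33  1.56 -0.35]
world d mm [  48.8  -44.9 -191.5] tool shift units [ 4.69 -1.78  4.53] turn units [-0.33  1.56 -0.35]
```

Emit:
jog_arm:
  increments:
    - [0, 0, 0, -0.16, 0.78, -0.17, 1]
    - [0, 0, 0, -0.16, 0.78, -0.17, 1]
    - [0.9, -0.45, 0, 0, 0, 0, 1]
    - [0.9, -0.45, 0, 0, 0, 0, 1]
    - [0.9, -0.45, 0, 0, 0, 0, 1]
    - [0.9, -0.45, 0, 0, 0, 0, 1]
    - [0, 0, 0.9, 0, 0, 0, 1]
    - [0, 0, 0.9, 0, 0, 0, 1]
    - [0, 0, 0, 0, 0, 0, 1]

```text
time_s: 5.25
position: [0.527, 0.202, 0.2009]
tcp_rot: [-0.098, 0.919, 0.039, 0.379]
wrist_force: [-0.3, 0.6, 0.3]
gripper_width: 0.0858
grip_force: 0.0
```

Run:
```python
from h import *
import cv2
st()
g=np.array([.6001,.2175,.132]); t=(d-Z)/2**.5
plan(g-.1*t,t,yb); plan(g+.004*t,t,yb)
s=manip.observe(); im=viewer.snapshot("wrist")
# overlay predicted board outline
c=viewer.get_calibration("wrist"); H=np.eye(4); H[:3,:3]=R.from_quat(s["tcp_rot"]).as_matrix(); H[:3,3]=s["position"]; W=np.linalg.inv(H@c["hand_eye"])
h=np.array([.6001,.2175,.232])
o=im[:,:,::-1].copy()
L=[[-.009,y,z] for y,z in((-.03,.025),(.03,.025),(.03,-.155),(-.03,-.155))]
P=[h+l[0]*d+l[1]*yb+l[2]*Z for l in L]
P=np.array([W[:3,:3]@p+W[:3,3] for p in P]); uv=np.c_[c["fx"]*P[:,0]/P[:,2]+c["cx"],c["fy"]*P[:,1]/P[:,2]+c["cy"]]
print(uv.round(0).tolist())
cv2.polylines(o,[uv.astype(int)],True,(0,255,0),1)
cv2.imwrite("pics/w1.png",o)
```

```text
5.25 [0.527  0.202  0.2009] q [ 0.25  0.03 -1.02 -0.26 -0.03  0.03] z [ 0.689  0.147 -0.71 ] F [-0.3  0.6  0.3] w 0.0858 0.0
world d mm [4.  0.6 1.8] tool shift units [-0.14 -0.01  0.05] turn units [-0.01 -0.03  0.  ]
world d mm [ 75.9  16.1 -71.8] tool shift units [-0.15 -0.    3.52] turn units [-0.01 -0.03  0.  ]
[[214.0, 444.0], [340.0, 444.0], [319.0, 143.0], [235.0, 143.0]]
```

View pics/w1.png

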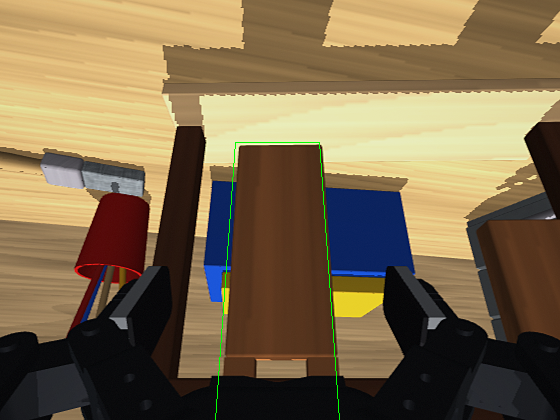

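The wrist view shows the board's lower end at (238–321, 145), against a prediction of (235–319, 143). That is good to about 1 mm, so I'm advancing and gripping.

Emit:
jog_arm:
  increments:
    - [-0.15, 0.03, 0.5, 0, 0, 0, 1]
    - [0, 0, 0.75, 0, 0, 0, 1]
    - [0, 0, 0.75, 0, 0, 0, 1]
    - [0, 0, 0.75, 0, 0, 0, 1]
    - [0, 0, 0.75, 0, 0, 0, 1]
    - [0, 0, 0, 0, 0, 0, 1]

```text
time_s: 6.05
position: [0.6028, 0.2195, 0.1314]
tcp_rot: [-0.098, 0.919, 0.04, 0.379]
wrist_force: [-0.8, 0.1, -0.8]
gripper_width: 0.0856
grip_force: 0.0
```

Emit:
jog_arm:
  increments:
    - [0, 0, 0, 0, 0, 0, -1]
    - [0, 0, 0, 0, 0, 0, -1]
    - [0, 0, 0, 0, 0, 0, -1]
    - [0, 0, 0, 0, 0, 0, -1]
    - [0, 0, 0, 0, 0, 0, -1]
    - [0, 0, 0, 0, 0, 0, -1]
  newtons: 40

```text
time_s: 6.8
position: [0.6039, 0.2198, 0.1326]
tcp_rot: [-0.098, 0.919, 0.04, 0.38]
wrist_force: [-4.6, 0.0, 6.3]
gripper_width: 0.0594
grip_force: 46.1
```

Emit:
jog_arm:
  increments:
    - [-0.1, 0, -0.1, 0, 0, 0, -1]
    - [-0.1, 0, -0.1, 0, 0, 0, -1]
    - [0, 0, 0, 0, 0, 0, -1]
    - [0.35, 0, -0.35, 0, 0, 0, -1]
    - [0.35, 0, -0.35, 0, 0, 0, -1]
    - [0.35, 0, -0.35, 0, 0, 0, -1]
    - [0.35, 0, -0.35, 0, 0, 0, -1]
    - [0.35, 0, -0.35, 0, 0, 0, -1]

```text
time_s: 7.8
position: [0.5296, 0.2037, 0.1402]
tcp_rot: [-0.098, 0.919, 0.04, 0.379]
wrist_force: [-0.1, -0.4, -1.5]
gripper_width: 0.0596
grip_force: 45.0
```

Run:
```python
from h import *
import cv2
st()
E_=np.array([.5356,-.0928,0]);ye=-.3943
e=np.array([np.cos(ye),np.sin(ye),0]); s=(e+Z)/2**.5; n=(-e+Z)/2**.5
seat=E_-.055*e+.050*Z+.009*n
print("seat",seat)
tq=seat+.055*s
print("grip target",tq, "yeasel",[-e[1],e[0],0])
o=viewer.snapshot("scene")[:,:,::-1][130:280,110:440]
cv2.imwrite("pics/s2.png",cv2.resize(o,(792,360),interpolation=cv2.INTER_CUBIC))
```

```text
7.8 [0.5296 0.2037 0.1402] q [ 0.26  0.2  -1.1  -0.51 -0.03  0.03] z [ 0.69   0.148 -0.709] F [-0.1 -0.4 -1.5] w 0.0596 45.0
seat [ 0.47894476 -0.0692263   0.05636396]
grip target [ 0.51485137 -0.08416669  0.09525483] yeasel [np.float64(0.38416199698795306), np.float64(0.9232657039391358), 0]
```

View pics/s2.png

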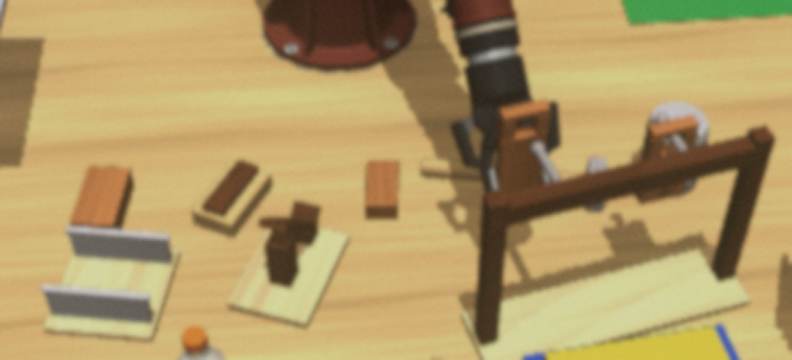

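The board is off its peg and upright in the gripper. I'm carrying it up and across toward the easel.

Emit:
jog_arm:
  increments:
    - [-0.4, -0.5, -0.4, 0, 0, 0, -1]
    - [-0.4, -0.9, -0.4, 0, 0, 0, -1]
    - [-0.4, -0.9, -0.4, 0, 0, 0, -1]
    - [-0.4, -0.9, -0.4, 0, 0, 0, -1]
    - [-0.4, -0.9, -0.4, 0, 0, 0, -1]
    - [-0.4, -0.9, -0.4, 0, 0, 0, -1]
    - [-0.3, -0.9, -0.3, 0, 0, 0, -1]
    - [0, -0.9, 0, 0, 0, 0, -1]
    - [0, -0.9, 0, 0, 0, 0, -1]
    - [0, -0.9, 0, 0, 0, 0, -1]
    - [0, -0.9, 0, 0, 0, 0, -1]
    - [0, 0, 0, 0, 0, 0, -1]

```text
time_s: 9.35
position: [0.5915, -0.0763, 0.2552]
tcp_rot: [-0.097, 0.919, 0.039, 0.38]
wrist_force: [-0.7, 1.3, -1.5]
gripper_width: 0.0592
grip_force: 45.1
```

```bash
cat >> h.py <<'E'
ye=-.3943
e=np.array([np.cos(ye),np.sin(ye),0]); S=(e+Z)/2**.5; N=(-e+Z)/2**.5; yE=np.array([-e[1],e[0],0])
seat=np.array([.5356,-.0928,.05])-.055*e+.009*N
E
python3 - <<'E'
from h import *
st()
plan(seat+.0606*S-.0042*N+.08*N,-Z,yE)
E
```

```text
9.35 [ 0.5915 -0.0763  0.2552] q [-0.49  0.02 -0.79  0.1   0.47 -0.54] z [ 0.69   0.146 -0.709] F [-0.7  1.3 -1.5] w 0.0592 45.1
world d mm [-122.5   11.2 -102.4] tool shift units [ 5.18  1.23 -0.34] turn units [1.56 5.06 3.82]
```

Emit:
jog_arm:
  increments:
    - [0, 0, 0, 0.223, 0.723, 0.546, -1]
    - [0, 0, 0, 0.223, 0.723, 0.546, -1]
    - [0, 0, 0, 0.223, 0.723, 0.546, -1]
    - [0, 0, 0, 0.223, 0.723, 0.546, -1]
    - [0, 0, 0, 0.223, 0.723, 0.546, -1]
    - [0, 0, 0, 0.223, 0.723, 0.546, -1]
    - [0, 0, 0, 0.223, 0.723, 0.546, -1]
    - [0, 0, 0, 0, 0, 0, -1]

```text
time_s: 10.35
position: [0.5922, -0.0739, 0.2537]
tcp_rot: [0.194, 0.981, 0.0, -0.001]
wrist_force: [0.1, 0.8, -1.6]
gripper_width: 0.059
grip_force: 45.0
```

Run:
```python
from h import *
st()
plan(seat+.0606*S-.0042*N+.08*N,-Z,yE)
```

```text
10.35 [ 0.5922 -0.0739  0.2537] q [-0.25  0.43  0.06  1.21  0.    0.14] z [-0.002  0.001 -1.   ] F [ 0.1  0.8 -1.6] w 0.059 45.0
world d mm [-123.1    8.8 -100.8] tool shift units [ 3.9  -1.29  3.37] turn units [ 0.   -0.01  0.03]
```

Emit:
jog_arm:
  increments:
    - [0.78, -0.26, 0, 0, 0, 0, -1]
    - [0.78, -0.26, 0, 0, 0, 0, -1]
    - [0.78, -0.26, 0, 0, 0, 0, -1]
    - [0.78, -0.26, 0, 0, 0, 0, -1]
    - [0.78, -0.25, 0, 0, 0, 0, -1]
    - [0, 0, 0.85, 0, 0, 0, -1]
    - [0, 0, 0.84, 0, 0, 0, -1]
    - [0, 0, 0.84, 0, 0, 0, -1]
    - [0, 0, 0.84, 0, 0, 0, -1]
    - [0, 0, 0, 0, 0, 0, -1]

```text
time_s: 11.6
position: [0.4663, -0.0647, 0.153]
tcp_rot: [0.194, 0.981, 0.001, -0.001]
wrist_force: [0.3, 0.2, -1.0]
gripper_width: 0.0593
grip_force: 45.0
```

```bash
cat >> h.py <<'E'
def wproj(pts,s):
    c=viewer.get_calibration("wrist"); H=np.eye(4); H[:3,:3]=R.from_quat(s["tcp_rot"]).as_matrix(); H[:3,3]=s["position"]; W=np.linalg.inv(H@c["hand_eye"])
    P=np.array(pts)@W[:3,:3].T+W[:3,3]; return np.c_[c["fx"]*P[:,0]/P[:,2]+c["cx"],c["fy"]*P[:,1]/P[:,2]+c["cy"]]
E
python3 - <<'E'
from h import *
import cv2
st()
plan(seat+.0606*S-.0042*N+.08*N,-Z,yE)
s=manip.observe(); w=viewer.snapshot("wrist")[:,:,::-1].copy(); sc=viewer.snapshot("scene")[:,:,::-1]
tcp=s["position"]; low=tcp-.0556*S+.0042*N
bl=lambda f,q:[low+q*S+sg*.03*yE+f*.009*N for sg in(1,-1)]
a=bl(1,0); b=bl(1,.18); uv=wproj([a[0],a[1]],s).astype(int); cv2.line(w,tuple(map(int,uv[0])),tuple(map(int,uv[1])),(0,255,0),1)
base=[np.array([.5356,-.0928,.014])+x*e+y*yE for x,y in((.08,.055),(.08,-.055),(-.08,-.055),(-.08,.055))]
cv2.polylines(w,[wproj(base,s).astype(int)],True,(255,0,0),1)
lip=[seat-.009*N+y*yE+h*N for y,h in((.018,0),(-.018,0),(-.018,.022),(.018,.022))]
cv2.polylines(w,[wproj(lip,s).astype(int)],True,(0,0,255),1)
c=cv2.resize(sc[160:300,180:300],(0,0),fx=3,fy=3,interpolation=cv2.INTER_CUBIC)
im=np.zeros((420,800,3),np.uint8); im[:,:440]=w[:,60:500]; im[:,440:800]=c
cv2.imwrite("pics/e1.png",im)
E
```

```text
11.6 [ 0.4663 -0.0647  0.153 ] q [-0.29  0.27 -0.45  0.85  0.    0.1 ] z [-0.001  0.001 -1.   ] F [ 0.3  0.2 -1. ] w 0.0593 45.0
world d mm [ 2.8 -0.4 -0.2] tool shift units [-0.09  0.02  0.01] turn units [ 0.01 -0.01  0.03]
```

View pics/e1.png

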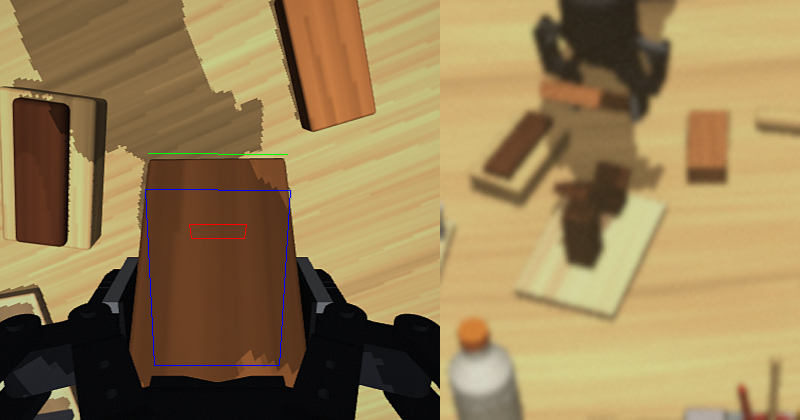

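The held lower end is at row 158, against 154 predicted, so the grasp is as planned. I'm lowering it toward the slope.

Emit:
jog_arm:
  increments:
    - [-0.36, 0.02, 0.33, 0, 0, 0, -1]
    - [-0.35, 0, 0.33, 0, 0, 0, -1]
    - [-0.35, 0, 0.33, 0, 0, 0, -1]
    - [-0.35, 0, 0.33, 0, 0, 0, -1]
    - [-0.33, 0, 0.33, 0, 0, 0, -1]
    - [0, 0, 0, 0, 0, 0, -1]

```text
time_s: 12.45
position: [0.5167, -0.085, 0.1034]
tcp_rot: [0.195, 0.981, 0.0, -0.001]
wrist_force: [-0.7, 0.1, -1.2]
gripper_width: 0.0593
grip_force: 45.0
```

Emit:
jog_arm:
  increments:
    - [-0.12, 0, 0.12, 0, 0, 0, -1]
    - [0, 0, 0, 0, 0, 0, -1]

```text
time_s: 12.7
position: [0.52, -0.0862, 0.1009]
tcp_rot: [0.194, 0.981, 0.0, -0.0]
wrist_force: [-0.6, 0.2, -1.0]
gripper_width: 0.0592
grip_force: 45.0
```

Run:
```python
from h import *
st()
plan(seat+.0606*S-.0042*N,-Z,yE)
```

```text
12.7 [ 0.52   -0.0862  0.1009] q [-0.3   0.43 -0.37  0.77  0.    0.09] z [-0.     0.001 -1.   ] F [-0.6  0.2 -1. ] w 0.0592 45.0
world d mm [ 1.2 -0.6 -4.7] tool shift units [-0.05 -0.    0.16] turn units [ 0.   -0.    0.02]
```

Emit:
jog_arm:
  increments:
    - [-0.05, 0, 0.06, 0, 0, 0, -1]
    - [0, 0, 0, 0, 0, 0, -1]

```text
time_s: 12.95
position: [0.5209, -0.0865, 0.1]
tcp_rot: [0.194, 0.981, 0.0, -0.0]
wrist_force: [-4.3, 1.1, 9.8]
gripper_width: 0.0596
grip_force: 46.2
```

Emit:
jog_arm:
  increments:
    - [-0.04, 0, 0.05, 0, 0, 0, -1]
    - [0, 0, 0, 0, 0, 0, -1]

```text
time_s: 13.2
position: [0.5211, -0.0866, 0.0996]
tcp_rot: [0.194, 0.981, 0.0, -0.001]
wrist_force: [-14.0, 5.9, 30.3]
gripper_width: 0.0594
grip_force: 48.5
```

Emit:
jog_arm:
  increments:
    - [-0.04, 0, 0.04, 0, 0, 0, -1]
    - [0, 0, 0, 0, 0, 0, -1]

```text
time_s: 13.45
position: [0.5216, -0.0866, 0.0992]
tcp_rot: [0.194, 0.981, 0.001, -0.001]
wrist_force: [-19.8, 8.2, 42.7]
gripper_width: 0.0594
grip_force: 50.7
```

The slope contact came at the expected place. I'll ease the pressure, then slide down to the lip.

Emit:
jog_arm:
  increments:
    - [0.07, 0, -0.07, 0, 0, 0, -1]
    - [0, 0, 0, 0, 0, 0, -1]

```text
time_s: 13.7
position: [0.5216, -0.0867, 0.0993]
tcp_rot: [0.194, 0.981, 0.0, 0.0]
wrist_force: [-5.2, 1.3, 13.3]
gripper_width: 0.0595
grip_force: 47.3
```

Emit:
jog_arm:
  increments:
    - [0.06, 0, 0.06, 0, 0, 0, -1]
    - [0.04, 0, 0.04, 0, 0, 0, -1]
    - [0, 0, 0, 0, 0, 0, -1]

```text
time_s: 14.08
position: [0.5189, -0.0856, 0.0964]
tcp_rot: [0.194, 0.981, 0.001, 0.0]
wrist_force: [-5.4, 2.0, 14.8]
gripper_width: 0.0595
grip_force: 47.6
```

Run:
```python
from h import *
st()
plan(seat+.0556*S-.0042*N,-Z,yE)
```

```text
14.07 [ 0.5189 -0.0856  0.0964] q [-0.3   0.43 -0.38  0.76  0.    0.09] z [ 0.     0.001 -1.   ] F [-5.4  2.  14.8] w 0.0595 47.6
world d mm [-0.9  0.1 -3.7] tool shift units [ 0.03 -0.01  0.12] turn units [ 0.01 -0.    0.02]
```

Emit:
jog_arm:
  increments:
    - [0.05, 0, 0.05, 0, 0, 0, -1]
    - [0, 0, 0, 0, 0, 0, -0.2]
    - [0, 0, 0, 0, 0, 0, 0.2]
    - [0, 0, 0, 0, 0, 0, 0.6]
    - [0, 0, 0, 0, 0, 0, 1]
    - [0, 0, 0, 0, 0, 0, 1]
    - [0, 0, 0, 0, 0, 0, 1]
    - [0, 0, 0, 0, 0, 0, 1]

```text
time_s: 15.08
position: [0.5174, -0.0852, 0.0939]
tcp_rot: [0.194, 0.981, 0.0, -0.0]
wrist_force: [0.2, -1.0, 0.1]
gripper_width: 0.0855
grip_force: 0.0
```

Emit:
jog_arm:
  increments:
    - [0.2, 0, -0.5, 0, 0, 0, 1]
    - [0.4, 0, -0.9, 0, 0, 0, 1]
    - [0.4, 0, -0.9, 0, 0, 0, 1]
    - [0.4, 0, -0.9, 0, 0, 0, 1]
    - [0, 0, 0, 0, 0, 0, 1]
    - [0, 0, 0, 0, 0, 0, 1]
    - [0, 0, 0, 0, 0, 0, 1]

```text
time_s: 15.95
position: [0.4784, -0.0692, 0.1894]
tcp_rot: [0.194, 0.981, 0.0, -0.001]
wrist_force: [0.6, 0.9, -0.8]
gripper_width: 0.0852
grip_force: 0.0
```

Run:
```python
from h import *
import cv2
st()
s=manip.observe(); w=viewer.snapshot("wrist")[:,:,::-1].copy(); sc=viewer.snapshot("scene")[:,:,::-1].copy()
def quad(low): return [low+q*S+sg*.03*yE+.009*N for q,sg in((0,1),(0,-1),(.18,-1),(.18,1))]
uv=wproj(quad(seat),s); print(uv.round(0).tolist())
cv2.polylines(w,[uv.astype(int)],True,(0,255,0),1)
c=cv2.resize(sc[160:300,180:300],(0,0),fx=3,fy=3,interpolation=cv2.INTER_CUBIC)
im=np.zeros((420,800,3),np.uint8); im[:,:440]=w[:,60:500]; im[:,440:800]=c
cv2.imwrite("pics/e2.png",im); cv2.imwrite("e2w.png",w)
plan(seat+.09*S-.1*-N,-N,yE)
```

```text
15.95 [ 0.4784 -0.0692  0.1894] q [-0.3   0.26 -0.36  0.95  0.    0.1 ] z [-0.002  0.001 -1.   ] F [ 0.6  0.9 -0.8] w 0.0852 0.0
[[319.0, 193.0], [236.0, 193.0], [215.0, 514.0], [339.0, 514.0]]
world d mm [-6.   2.7  1.4] tool shift units [ 0.22  0.01 -0.05] turn units [ 0.01 -5.25  0.02]
```

View pics/e2.png

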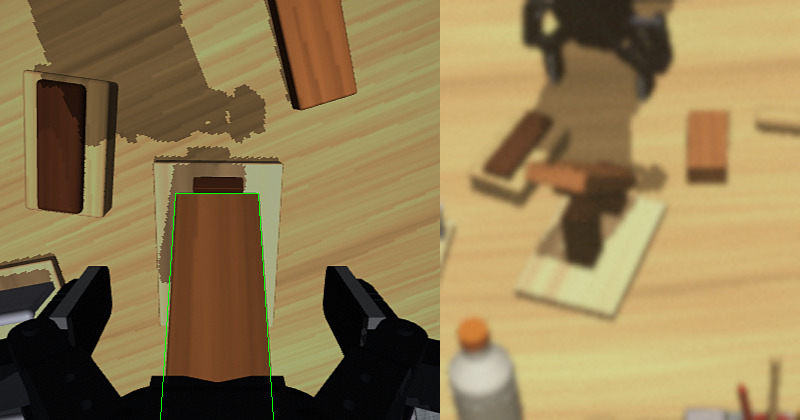

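The board leans exactly as predicted (green outline), square and at the lip, and let go. I'm regrasping across the face, pitching in stages because joint 3 is near its limit.

Emit:
jog_arm:
  increments:
    - [0, 0, 0, 0, -0.8, 0, 1]
    - [0, 0, 0, 0, -0.8, 0, 1]
    - [0, 0, 0, 0, -0.8, 0, 1]
    - [0, 0, 0, 0, 0, 0, 1]

```text
time_s: 16.55
position: [0.4761, -0.0682, 0.1888]
tcp_rot: [0.191, 0.965, -0.034, 0.174]
wrist_force: [0.0, 0.1, -0.2]
gripper_width: 0.0853
grip_force: 0.0
```

Run:
```python
from h import *
st()
plan(seat+.095*S+.045*N,-N,yE)
```

```text
16.55 [ 0.4761 -0.0682  0.1888] q [-0.27  0.01 -0.74  0.47 -0.04  0.12] z [ 0.323 -0.133 -0.937] F [ 0.   0.1 -0.2] w 0.0853 0.0
world d mm [ 35.5 -14.6 -33.4] tool shift units [-0.81  0.    1.49] turn units [ 0.01 -2.86  0.02]
```

Emit:
jog_arm:
  increments:
    - [-0.4, 0, 0.75, 0, 0, 0, 1]
    - [-0.4, 0, 0.74, 0, 0, 0, 1]
    - [0, 0, 0, 0, -0.7, 0, 1]
    - [0, 0, 0, 0, -0.7, 0, 1]
    - [0, 0, 0, 0, -0.7, 0, 1]
    - [0, 0, 0, 0, -0.7, 0, 1]
    - [0, 0, 0, 0, 0, 0, 1]

```text
time_s: 17.42
position: [0.5131, -0.0835, 0.1543]
tcp_rot: [0.18, 0.908, -0.073, 0.37]
wrist_force: [-0.4, 0.2, 0.1]
gripper_width: 0.0853
grip_force: 0.0
```

Run:
```python
from h import *
st()
plan(seat+.095*S-.003*N,-N,yE)
```

```text
17.43 [ 0.5131 -0.0835  0.1543] q [-0.24  0.08 -1.16 -0.44 -0.11  0.11] z [ 0.646 -0.266 -0.715] F [-0.4  0.2  0.1] w 0.0853 0.0
world d mm [ 29.8 -12.3 -32.9] tool shift units [-0.   -0.    1.54] turn units [ 0.01 -0.08  0.01]
```

Emit:
jog_arm:
  increments:
    - [0, 0, 0.5, 0, -0.08, 0, 1]
    - [0, 0, 0.5, 0, 0, 0, 1]
    - [0, 0, 0.5, 0, 0, 0, 1]
    - [0, 0, 0, 0, 0, 0, 1]
    - [0, 0, 0, 0, 0, 0, -1]
    - [0, 0, 0, 0, 0, 0, -1]
    - [0, 0, 0, 0, 0, 0, -1]
    - [0, 0, 0, 0, 0, 0, -1]
    - [0, 0, 0, 0, 0, 0, -1]
    - [0, 0, 0, 0, 0, 0, -1]
  newtons: 45

```text
time_s: 18.68
position: [0.5436, -0.0959, 0.1253]
tcp_rot: [0.18, 0.905, -0.075, 0.379]
wrist_force: [-3.5, 1.0, 5.3]
gripper_width: 0.0595
grip_force: 49.2
```

Run:
```python
from h import *
st()
p=manip.observe()["position"]-seat; print("S,N,y",(p@S*1e3).round(1),(p@N*1e3).round(1),(p@yE*1e3).round(1))
```

```text
18.68 [ 0.5436 -0.0959  0.1253] q [-0.25  0.24 -1.15 -0.6  -0.1   0.1 ] z [ 0.658 -0.271 -0.702] F [-3.5  1.   5.3] w 0.0595 49.2
S,N,y 98.2 -0.8 0.2
```

It is gripped at 59.5 mm, 98 mm from the lower end. I'm lifting it off the slope and turning it level.

Emit:
jog_arm:
  increments:
    - [0, 0, -0.4, 0, 0, 0, -1]
    - [0, 0, -0.6, 0, 0, 0, -1]
    - [-0.5, 0, -0.6, 0, 0, 0, -1]
    - [-0.6, 0, -0.6, 0, 0, 0, -1]
    - [-0.6, 0, -0.6, 0, 0, 0, -1]
    - [-0.6, 0, -0.6, 0, 0, 0, -1]
    - [-0.6, 0, -0.6, 0, 0, 0, -1]
    - [0, 0, 0, 0, 0, 0, -1]

```text
time_s: 19.68
position: [0.5217, -0.0869, 0.273]
tcp_rot: [0.179, 0.905, -0.075, 0.38]
wrist_force: [0.3, -0.5, -1.9]
gripper_width: 0.0591
grip_force: 49.9
```

```bash
cat >> h.py <<'E'
yr=-.1935; xr=np.array([np.cos(yr),np.sin(yr),0]); yR=np.array([-xr[1],xr[0],0]); rk=np.array([.5454,-.3199,.065])
E
python3 - <<'E'
from h import *
st()
plan(rk+.008*xr+.14*Z,-Z,yR)
E
```

```text
19.68 [ 0.5217 -0.0869  0.273 ] q [-0.24 -0.18 -0.96  0.01 -0.11  0.11] z [ 0.66  -0.271 -0.701] F [ 0.3 -0.5 -1.9] w 0.0591 49.9
world d mm [  31.5 -234.6  -68. ] tool shift units [-1.16 -6.83  4.4 ] turn units [-0.52  5.28 -1.25]
```

Emit:
jog_arm:
  increments:
    - [0, 0, 0, -0.087, 0.88, -0.208, -1]
    - [0, 0, 0, -0.087, 0.88, -0.208, -1]
    - [0, 0, 0, -0.087, 0.88, -0.208, -1]
    - [0, 0, 0, -0.087, 0.88, -0.208, -1]
    - [0, 0, 0, -0.087, 0.88, -0.208, -1]
    - [0, 0, 0, -0.087, 0.88, -0.208, -1]
    - [0, 0, 0, 0, 0, 0, -1]

```text
time_s: 20.55
position: [0.5219, -0.0873, 0.2679]
tcp_rot: [0.097, 0.995, 0.001, -0.004]
wrist_force: [0.6, 0.2, -1.4]
gripper_width: 0.0587
grip_force: 49.7
```

Run:
```python
from h import *
st()
plan(rk+.008*xr+.14*Z,-Z,yR)
```

```text
20.55 [ 0.5219 -0.0873  0.2679] q [-0.3   0.29 -0.1   1.19  0.   -0.11] z [-0.007  0.003 -1.   ] F [ 0.6  0.2 -1.4] w 0.0587 49.7
world d mm [  31.4 -234.2  -62.9] tool shift units [-2.55 -7.46  2.06] turn units [ 0.01 -0.05 -0.01]
```

Emit:
jog_arm:
  increments:
    - [-0.28, -0.83, 0, 0, 0, 0, -1]
    - [-0.28, -0.83, 0, 0, 0, 0, -1]
    - [-0.28, -0.83, 0, 0, 0, 0, -1]
    - [-0.28, -0.83, 0, 0, 0, 0, -1]
    - [-0.28, -0.83, 0, 0, 0, 0, -1]
    - [-0.28, -0.83, 0, 0, 0, 0, -1]
    - [-0.28, -0.83, 0, 0, 0, 0, -1]
    - [-0.28, -0.83, 0, 0, 0, 0, -1]
    - [-0.28, -0.83, 0, 0, 0, 0, -1]
    - [0, 0, 0.5, 0, 0, 0, -1]
    - [0, 0, 0.5, 0, 0, 0, -1]
    - [0, 0, 0, 0, -0.05, 0, -1]

```text
time_s: 22.05
position: [0.5511, -0.3197, 0.2386]
tcp_rot: [0.096, 0.995, 0.001, 0.001]
wrist_force: [-0.3, 0.3, -0.6]
gripper_width: 0.0589
grip_force: 49.7
```

Run:
```python
from h import *
import cv2
st()
plan(rk+.008*xr+.007*Z,-Z,yR)
s=manip.observe(); w=viewer.snapshot("wrist")[:,:,::-1].copy(); sc=viewer.snapshot("scene")[:,:,::-1].copy()
t=s["position"]
P=[t+a*xr+b*yR+.011*Z for a,b in((-.098,.03),(-.098,-.03),(.082,-.03),(.082,.03))]
cv2.polylines(w,[wproj(P,s)[:2].astype(int)],True,(0,255,0),1)
B=[rk-.053*Z+a*xr+b*yR for a,b in((.075,.07),(.075,-.07),(-.075,-.07),(-.075,.07))]
cv2.polylines(w,[wproj(B,s).astype(int)],True,(255,0,0),1)
for x in(-.05,.05): cv2.line(w,*[tuple(map(int,q)) for q in wproj([rk+x*xr+b*yR for b in(-.07,.07)],s)],(0,0,255),1)
c=cv2.resize(sc[160:300,90:210],(0,0),fx=3,fy=3,interpolation=cv2.INTER_CUBIC)
im=np.zeros((420,800,3),np.uint8); im[:,:440]=w[:,60:500]; im[:,440:800]=c
cv2.imwrite("pics/r1.png",im)
```

```text
22.05 [ 0.5511 -0.3197  0.2386] q [-0.64  0.51  0.16  1.22  0.   -0.45] z [ 0.002  0.002 -1.   ] F [-0.3  0.3 -0.6] w 0.0589 49.7
world d mm [   2.1   -1.7 -166.6] tool shift units [-0.07 -0.06  5.55] turn units [0.02 0.01 0.  ]
```

View pics/r1.png

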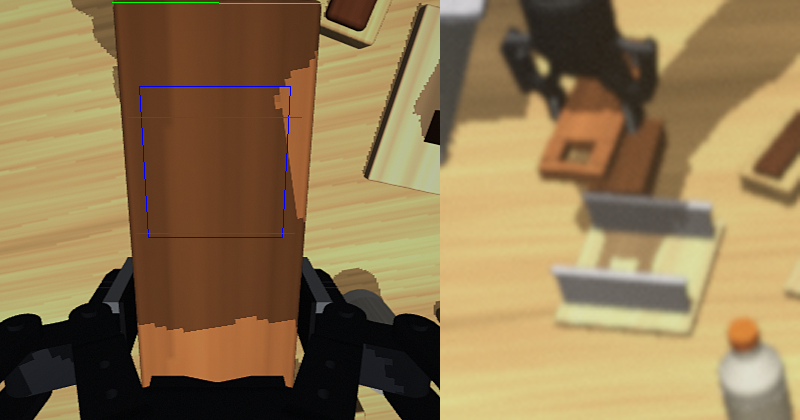

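The board is level and square over the rack, and its lower end matches the prediction at row 2. I'm descending.

Emit:
jog_arm:
  increments:
    - [-0.07, -0.06, 0.7, 0, 0, 0, -1]
    - [0, 0, 0.8, 0, 0, 0, -1]
    - [0, 0, 0.8, 0, 0, 0, -1]
    - [0, 0, 0.8, 0, 0, 0, -1]
    - [0, 0, 0.8, 0, 0, 0, -1]
    - [0, 0, 0.6, 0, 0, 0, -1]
    - [0, 0, 0.4, 0, 0, 0, -1]
    - [0, 0, 0.2, 0, 0, 0, -1]
    - [0, 0, 0, 0, 0, 0, -1]

```text
time_s: 23.28
position: [0.5545, -0.3233, 0.0878]
tcp_rot: [0.097, 0.995, 0.0, 0.002]
wrist_force: [0.1, -0.3, -1.9]
gripper_width: 0.0589
grip_force: 49.7
```

Emit:
jog_arm:
  increments:
    - [0, 0, 0.15, 0, 0, 0, -1]
    - [0, 0, 0, 0, 0, 0, -1]

```text
time_s: 23.52
position: [0.5544, -0.3233, 0.0831]
tcp_rot: [0.097, 0.995, 0.0, 0.002]
wrist_force: [-0.2, 1.1, -1.0]
gripper_width: 0.0593
grip_force: 49.7
```

Run:
```python
from h import *
st()
plan(rk+.008*xr+.007*Z,-Z,yR)
```

```text
23.52 [ 0.5544 -0.3233  0.0831] q [-0.64  0.63 -0.06  0.88  0.   -0.45] z [ 0.005  0.    -1.   ] F [-0.2  1.1 -1. ] w 0.0593 49.7
world d mm [ -1.2   1.9 -11.1] tool shift units [0.05 0.05 0.37] turn units [ 0.01  0.03 -0.  ]
```

Emit:
jog_arm:
  increments:
    - [0.05, 0.05, 0.12, 0, 0.03, 0, -1]
    - [0, 0, 0.06, 0, 0, 0, -1]
    - [0, 0, 0, 0, 0, 0, -1]

```text
time_s: 23.9
position: [0.5531, -0.3214, 0.0775]
tcp_rot: [0.097, 0.995, 0.001, -0.0]
wrist_force: [-0.3, -0.1, -1.5]
gripper_width: 0.0591
grip_force: 49.7
```

Emit:
jog_arm:
  increments:
    - [0, 0, 0.06, 0, 0, 0, -1]
    - [0, 0, 0, 0, 0, 0, -1]

```text
time_s: 24.15
position: [0.5532, -0.3215, 0.0758]
tcp_rot: [0.097, 0.995, 0.001, -0.0]
wrist_force: [-0.1, 0.7, -1.3]
gripper_width: 0.0593
grip_force: 49.7
```

Emit:
jog_arm:
  increments:
    - [0, 0, 0.05, 0, 0, 0, -1]
    - [0, 0, 0, 0, 0, 0, -1]

```text
time_s: 24.4
position: [0.5532, -0.3215, 0.0743]
tcp_rot: [0.097, 0.995, 0.001, -0.0]
wrist_force: [-0.1, -0.4, -1.8]
gripper_width: 0.0591
grip_force: 49.7
```

Emit:
jog_arm:
  increments:
    - [0, 0, 0.05, 0, 0, 0, -1]
    - [0, 0, 0, 0, 0, 0, -1]

```text
time_s: 24.65
position: [0.5532, -0.3215, 0.0728]
tcp_rot: [0.097, 0.995, 0.001, -0.0]
wrist_force: [-0.7, -0.3, -2.0]
gripper_width: 0.0588
grip_force: 49.7
```

Emit:
jog_arm:
  increments:
    - [0, 0, 0.04, 0, 0, 0, -1]
    - [0, 0, 0, 0, 0, 0, -1]

```text
time_s: 24.9
position: [0.5533, -0.3216, 0.072]
tcp_rot: [0.097, 0.995, 0.0, 0.0]
wrist_force: [-1.2, 1.4, 2.2]
gripper_width: 0.0592
grip_force: 50.1
```

Contact starts at z = 0.072, as predicted. I'll seat it a little, open and retreat straight up.

Emit:
jog_arm:
  increments:
    - [0, 0, 0.03, 0, 0, 0, -1]
    - [0, 0, 0, 0, 0, 0, -1]
    - [0, 0, 0, 0, 0, 0, -0.2]
    - [0, 0, 0, 0, 0, 0, 0.2]
    - [0, 0, 0, 0, 0, 0, 0.6]
    - [0, 0, 0, 0, 0, 0, 1]
    - [0, 0, 0, 0, 0, 0, 1]
    - [0, 0, 0, 0, 0, 0, 1]

```text
time_s: 25.9
position: [0.5532, -0.3215, 0.0706]
tcp_rot: [0.097, 0.995, 0.001, -0.0]
wrist_force: [0.4, -0.3, -0.1]
gripper_width: 0.0854
grip_force: 0.0
```

Emit:
jog_arm:
  increments:
    - [0, 0, -0.3, 0, 0, 0, 1]
    - [0, 0, -0.6, 0, 0, 0, 1]
    - [0, 0, -0.9, 0, 0, 0, 1]
    - [0, 0, -0.9, 0, 0, 0, 1]
    - [0, 0, -0.9, 0, 0, 0, 1]
    - [0.5, 0, -0.9, 0, 0, 0, 1]
    - [0.9, 0, -0.6, 0, 0, 0, 1]
    - [0.9, 0, 0, 0, 0, 0, 1]
    - [0.9, 0, 0, 0, 0, 0, 1]
    - [0, 0, 0, 0, 0, 0, 1]
    - [0, 0, 0, 0, 0, 0, 1]

```text
time_s: 27.28
position: [0.4597, -0.3036, 0.2244]
tcp_rot: [0.097, 0.995, 0.0, 0.001]
wrist_force: [0.8, 0.2, -0.0]
gripper_width: 0.086
grip_force: 0.0
```

Run:
```python
from h import *
import cv2
st()
t0=np.load("imgs.npz"); 
for n in("top","scene"):
    im=np.mean([viewer.snapshot(n).astype(float) for _ in range(3)],0)
    np.save(n+"f.npy",im)
    # brown wood mask around the rack
    c=proj(n,[rk+.018*Z])[0]; x,y=c.astype(int); h=45
    sub=im[y-h:y+h,x-h:x+h].astype(np.uint8); hsv=cv2.cvtColor(sub,cv2.COLOR_RGB2HSV)
    m=((hsv[:,:,0]<14)&(hsv[:,:,1]>110)).astype(np.uint8)
    k,lab,stt,cen=cv2.connectedComponentsWithStats(m)
    exp=proj(n,[rk+.018*Z+a*xr+b*yR for a,b in((.09,.03),(.09,-.03),(-.09,-.03),(-.09,.03))])
    print(n,"exp box",exp.round(1).tolist(),"centre",c.round(1))
    for i in range(1,k):
        if stt[i,4]>60:
            pts=np.argwhere(lab==i)[:,::-1].astype(np.float32); print(stt[i,4],(cen[i]+[x-h,y-h]).round(1),(cv2.boxPoints(cv2.minAreaRect(pts))+[x-h,y-h]).round(1).tolist())
```

```text
27.27 [ 0.4597 -0.3036  0.2244] q [-0.72  0.35 -0.13  1.09  0.   -0.52] z [ 0.001  0.    -1.   ] F [ 0.8  0.2 -0. ] w 0.086 0.0
top exp box [[399.6, 196.4], [418.3, 200.2], [407.7, 256.3], [388.8, 252.4]] centre [403.6 226.2]
480 [434.  254.9] [[419.0, 231.0], [447.0, 231.0], [447.0, 270.0], [419.0, 270.0]]
scene exp box [[154.4, 258.3], [134.1, 256.7], [151.5, 212.2], [170.2, 213.6]] centre [152.9 234.3]
1044 [152.5 228.9] [[132.8, 257.0], [146.0, 197.7], [171.3, 203.3], [158.1, 262.6]]
```

Emit:
jog_arm:
  increments:
    - [0.4, 0.9, -0.2, 0, 0, 0, 1]
    - [0.4, 0.9, -0.2, 0, 0, 0, 1]
    - [0.4, 0.9, -0.2, 0, 0, 0, 1]
    - [0.4, 0.9, -0.2, 0, 0, 0, 1]
    - [0.4, 0.9, -0.2, 0, 0, 0, 1]
    - [0.4, 0.9, -0.2, 0, 0, 0, 1]
    - [0.4, 0.9, -0.2, 0, 0, 0, 1]
    - [0.4, 0.9, -0.2, 0, 0, 0, 1]
    - [0.4, 0.9, 0, 0, 0, 0, 1]
    - [0.4, 0.9, 0, 0, 0, 0, 1]
    - [0, 0.9, 0, 0, 0, 0, 1]
    - [0, 0, 0, 0, 0, 0, 1]

```text
time_s: 29.08
position: [0.3986, 0.0125, 0.2723]
tcp_rot: [0.095, 0.995, 0.001, 0.0]
wrist_force: [0.1, -0.3, 0.1]
gripper_width: 0.0858
grip_force: 0.0
```

Run:
```python
from h import *
import cv2
st()
t0=np.load("imgs.npz")["t"]; im=np.mean([viewer.snapshot("top").astype(float) for _ in range(4)],0)
c=proj("top",[rk+.018*Z])[0]
m=(np.abs(im-t0).sum(2)>60).astype(np.uint8); x,y=c.astype(int)
hsv=cv2.cvtColor(im.astype(np.uint8),cv2.COLOR_RGB2HSV); w=((hsv[:,:,0]<14)&(hsv[:,:,1]>110)).astype(np.uint8)
for name,M in(("wood",w),("wood&changed",w&m)):
    M=M.copy(); M[:y-45]=0; M[y+45:]=0; M[:,:x-45]=0; M[:,x+45:]=0
    k,lab,stt,cen=cv2.connectedComponentsWithStats(M)
    for i in range(1,k):
        if stt[i,4]>60: print(name,stt[i,4],cen[i].round(1),cv2.boxPoints(cv2.minAreaRect(np.argwhere(lab==i)[:,::-1].astype(np.float32))).round(1).tolist())
print("exp",c)
# short board unchanged?
print("short diff",np.abs(im-t0)[185:235,150:190].mean().round(1), "long",np.abs(im-t0)[185:225,205:245].mean().round(1))
```

```text
29.07 [0.3986 0.0125 0.2723] q [-0.15  0.03 -0.4   1.13  0.    0.04] z [ 0.     0.001 -1.   ] F [ 0.1 -0.3  0.1] w 0.0858 0.0
exp [403.6248227  226.22834582]
short diff 3.0 long 13.0
```

Run:
```python
from h import *
import cv2
t0=np.load("imgs.npz")["t"]; im=np.mean([viewer.snapshot("top").astype(float) for _ in range(4)],0)
x,y=403,226
D=np.abs(im-t0).sum(2)
for th in(40,70,100):
    M=np.zeros(D.shape,np.uint8); M[y-45:y+45,x-45:x+45]=(D>th)[y-45:y+45,x-45:x+45]
    k,lab,stt,cen=cv2.connectedComponentsWithStats(M)
    for i in range(1,k):
        if stt[i,4]>60: print(th,stt[i,4],cen[i].round(1),cv2.boxPoints(cv2.minAreaRect(np.argwhere(lab==i)[:,::-1].astype(np.float32))).round(1).tolist())
a=cv2.cvtColor(im.astype(np.uint8),cv2.COLOR_RGB2HSV)
for p in((403,226),(400,215),(406,240),(385,226)): print(p,im[p[1],p[0]].round(),a[p[1],p[0]])
for n,r in(("row",[(v,''.join('#' if im[v,u,0]-im[v,u,2]>70 and im[v,u,1]<95 else '.' for u in range(375,435))) for v in range(190,265,4)]),):
    for q in r: print(*q)
```

```text
40 1245 [401.1 228.9] [[383.79998779296875, 258.8999938964844], [396.6000061035156, 196.3000030517578], [418.79998779296875, 200.8000030517578], [406.0, 263.5]]
70 229 [405.8 207.6] [[393.29998779296875, 211.1999969482422], [397.1000061035156, 197.1999969482422], [417.79998779296875, 202.8000030517578], [414.0, 216.8000030517578]]
70 550 [401.1 230.7] [[387.8999938964844, 241.39999389648438], [393.1000061035156, 215.39999389648438], [414.1000061035156, 219.60000610351562], [408.8999938964844, 245.60000610351562]]
70 170 [392.6 253.3] [[383.6000061035156, 258.29998779296875], [387.79998779296875, 244.3000030517578], [407.20001220703125, 250.1999969482422], [403.1000061035156, 264.1000061035156]]
100 304 [399.9 231. ] [[388.79998779296875, 240.8000030517578], [393.70001220703125, 216.5], [413.1000061035156, 220.39999389648438], [408.29998779296875, 244.6999969482422]]
100 72 [390.5 253.8] [[385.20001220703125, 257.29998779296875], [388.1000061035156, 245.5], [398.0, 248.0], [395.1000061035156, 259.79998779296875]]
(403, 226) [132.  88.  50.] [ 14 158 131]
(400, 215) [124.  84.  48.] [ 
[... 630 characters left out ...]
...........#################......................
226 .....................################.......................
230 ....................#################.......................
234 ...................#################........................
238 ..................#################.........................
242 ..................################..........................
246 .................################...........................
250 .................################...........................
254 ........................########............................
258 ...............................############.................
262 ..........................#################.................
```

The board lies within a few mm of the expected outline and at the right angle. The short board looks unchanged and the arm is clear.

```bash
python3 -c "
from station import workorder; print(workorder.job_done())"
```

```text
the job is handed in; nothing more can be done
None
```

The job is handed in: the longer board went from its peg to the easel, was let go and regrasped, and now lies flat across the rack within a few mm of centre by the top camera; no verdict came back.

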